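# Clamp a wooden strip under the screw hold-down

### The job

Slide the planed wooden strip flat on the bench under the foot of the green hold-down clamp until its end is against the steel end stop and its long edge is along the steel fence, and let go of it. Then hold the T-handle and turn it clockwise (seen from above) until the foot bears on the strip and the turning resistance has risen by about 0.15 N m over its free-running drag: firmly clamped, not crushed. Let go of the handle, leaving the strip seated, and leave the other things on the bench alone.

Things in the scene. Friction and masses are not known exactly. Their poses are not given: they have to be found in the camera images.
- hold_down: Green cast-iron hold-down clamp screwed to the bench. Origin: on its vertical screw axis, at bench level or up to 2 mm below. x points away from the robot to the column, y along the fence to the end stop, z up. Sizes in this frame, mm: foot plate x 21 to 111, y -60 to 60, 10 high; column x 50 to 90, y -20 to 20; an arm 30 wide reaches to a boss of radius 18 on the screw axis; all up to z = 103.
- stop_corner (a point): Bench-level corner where fence and end stop of the clamp meet, at (16, 40, 0) mm in the frame of hold_down, same axes. The fence is a steel bar 18 mm high with its face at x = 16, from y = -75 to 52; the stop is a steel bar as high with its face at y = 40, from x = -18 to 18. A strip touching both has its centre at x = 0, y = -130 mm of hold_down.
- screw_boss (a point): Top of the clamp's boss, 103 mm above hold_down on the screw axis. The foot under it is a disc of radius 13 mm with a springy rubber face, at the start 4 to 10 mm above the top of a strip laid under it, differently each time; once it bears, it presses 100 N more per rad of turn. Rightly clamped is 22 to 58 N on the strip (a torque rise of 0.09 to 0.23 N m); above 75 N it is crushed.
- tee_centre (a point): Centre of the dark T-handle: a flat-sided bar 90 long, 16 wide, 20 high (mm), long axis = x of this point, 140 to 145 mm above the bench at the start, on a round neck 14 mm thick. Hold it across its middle. Clockwise from above lowers bar and foot 4 mm per rad; 1.2 to 3 rad in all, so regrasp. It stays where left: a steady drag of 0.2 to 0.3 N m opposes motion either way.
- bar_end (a point): End of the T-handle's bar, 45 mm from tee_centre along its x. On feeling the torque: each newton of clamping adds 0.004 N m counter-clockwise (seen from above) to what the hand feels. At a standstill the drag can rest either way round, even reversed after a step that overshot: so compare signed torques, taken after equal clockwise steps and not in the first 0.1 rad of a grasp.
- strip: the same wooden strip as strip_centre, with its origin under its centre (6 mm lower)
- strip_centre (a point): Centre of the loose planed strip of pale wood, 340 long, 32 wide, 12 high (mm), about 0.12 kg, lying flat on the bench; its long axis = y of this point, x across it, z up. Both ends are alike.
- oil_can: bystander: brass thumb oil can, 74 mm wide, 186 high; leave it where it is
- brass_tin: bystander: small open brass tin, 58 mm wide, 39 high; leave it where it is
- screw_box: bystander: pale cardboard box, 72x107x43 mm; leave it where it is
- pliers: bystander: dark pliers, 188 mm long; leave it where it is
- notebook: bystander: black notebook, 160x106x17 mm; leave it where it is
- try_square: bystander: try square of dark wood and steel, 234x125x20 mm; leave it where it is
- oil_stone: bystander: oil stone in its wooden tray, 62x210x34 mm; leave it where it is

How it is judged (in metres and radians):
On the way, in this order (a step that is already met when the one before it is completed fails the run):
1. the strip lies flat against end stop and fence, released and not yet clamped (x of strip_centre in the frame of hold_down between -0.006 and 0.004 m and y of strip_centre in the frame of hold_down between -0.1335 and -0.127 m and angle between the y axis of strip_centre and the y axis of hold_down, either way round below 0.035 rad and height (world z) of strip_centre below 0.01 m and contact force between strip and the fingers below 0.2 N and contact force between strip and hold_down below 10 N), for 0.2 s.
2. the foot bears on the seated strip with 22 to 58 N (x of strip_centre in the frame of hold_down between -0.006 and 0.004 m and y of strip_centre in the frame of hold_down between -0.1335 and -0.127 m and angle between the y axis of strip_centre and the y axis of hold_down, either way round below 0.035 rad and height (world z) of strip_centre below 0.01 m and contact force between strip and hold_down between 22 and 58 N), for 0.2 s.
At the end, for the whole second after the job is handed in: The strip lies flat on the bench at rest, its end within 3.5 mm of the end stop, its edge along the fence (centre within 6 mm of the line, within 2 degrees of parallel), and the foot of the clamp presses on it with 22 to 58 N, with strip and T-handle let go (all of step 2 and linear speed of strip below 0.01 m/s); the robot touches nothing.
It fails at once if the strip is crushed or rammed: more than 75 N between it and the clamp (contact force between strip and hold_down above 75 N).
It fails at once if a bystander is moved more than 20 mm (distance of any of oil_can, brass_tin, screw_box, pliers, notebook, try_square, oil_stone from where it was at the start of the episode above 0.02 m).
It also fails if it takes over 72 s, if anything falls off the work surface, if the arm or the gripper's body presses on something with over 40 N, if the wrist force passes 120 N, or if a joint passes its speed limit or range.

### The arm

A 6-joint arm with a two-finger parallel gripper is mounted at the origin on a cart in front of the work surface, level with it; the furniture and walls round the work are solid. World frame = base frame: x ahead of the robot, y to its left, z up, the work surface at z = 0. Lengths are in m, angles in degrees, forces in N, time in s.
With the tool pointing down it reaches from about 0.3 to 0.75 m from the base axis. Payload 8.5 kg.
Tool frame: the origin (TCP) lies at the very end of the fingers, on their centre line; the grasp point (between the pads) lies 19 mm behind it; z points along the fingers, y is the line along which they close (so a half turn about z gives the same grasp; the last joint's range is limited). The gripper opens to 85 mm and grips with 20 to 120 N. Pads are 22 mm wide; open, the fingers measure 114 mm over their backs; the gripper's body (76 mm by 85 mm) begins 54 mm behind the grasp point. The pads swing forward as they close: fully open they stand 13 mm farther back than shut.
Start: joints at [51.263, 21.807, 74.336, -0, 83.858, -12.336], TCP at [0.245, 0.493, 0.231] pointing down, gripper open.
Joint ranges: [-178.18, 178.18], [-50.72, 133.34], [12.68, 142.11], [-81.47, 261.47], [9.98, 163.14], [-165.26, 165.26]. Speed limits (degrees/s): [136.94, 136.94, 180, 180, 180, 180].

### API

Orientations are given as a 3x3 rotation matrix whose columns are the frame's x, y, z axes.
In Python, from rig import * gives the robot as it stands. The module is installed in compiled form; this text tells all that it offers.
- The arm moves only by the shell command python3 -m pendant 'ROWS' [OPENING] [FORCE]. ROWS is JSON, a list of rows, each a list of 2 entries, a list of its own where there are three numbers: the shift along the tool's x, y, z as a fraction of full scale, then the turn, a rotation vector about the tool's x, y, z as a fraction of full scale. A call has 1 to 8 rows; each row shifts and turns the commanded pose from where the row before left it, along the tool's axes as they then stand; what a row does not reach is not made up. Full scale, the value 1, is 40 mm for a shift and 5 degrees for a turn. A row lasts 1/8 s, in which the tool goes at most 62.5 mm and 10.7 degrees, less where a joint would pass 70% of its speed; a pose out of reach is approached as far as the arm can. A call with a number of a shift or a turn outside -1 to 1 is refused whole. A call with a gripper value outside its range is refused whole. OPENING is the opening, from 0 (shut) to 1 (fully open), set as the call begins (- or left out, the last holds). The fingers move at their own pace and stop on an object; FORCE is the grip in N (left out, the last holds). Time passes only in rows, so rows that do not move let the fingers close. It gives the time, the measured TCP pose, the force, the opening and the grip force at its end, in the units of the state.
- observe(): the state, without advancing time (a new reading comes with each control period).
- get_image(name): name is "side" or "top"; returns a dict with "img" (420x560x3 uint8, blue, green, red), "range_z" (420x560 float32, m along the optical axis (not along the pixel's ray), 0 where there is no reading), "camera_matrix" (3x3 intrinsics, pixels), "eye" and "rotation" of the camera in the world. Camera axes: x right, y down, z forward; pixel columns grow to the right and rows downward; lengths in m; the calibration is good to about 2 mm. A picture is of the moment at which its call begins.
- close_job(): hands the job in; it is judged then, once.
Trained networks look in the newest picture that a camera, given by its name, has taken for a name from the list of things; names that differ only in an ending like _2 or _b are one class to them, and where a whole thing is asked for, a point or a joint stands for the part that bears it (a point fixed in the world has none). Each returns a list of dicts, best first, with "conf" (0 to 1); they miss things now and then, are a little off and sometimes report something else, mostly with a low value. They report only what shows in the picture. A call takes as long as a camera call.
- regions_of(camera, query): "mask" (420x560 bool, what is visible of it).
- landmark_of(camera, query): "point" ([x, y, z] in m, in world coordinates, good to about 4 mm: a listed point, or the origin of a listed thing).
The state is a dict: "time_s": time; "q": joint angles; "qvel": joint speeds; "joint_efforts": joint torques, N m; "position": TCP position; "tool_rot": TCP orientation; "ft_force": force on the tool from outside, world axes, zero at the start; "wrist_torque": the same for the moment, N m; "grip_width": finger opening in m; "gripper_force": force on a finger pad.
Only numpy, scipy, OpenCV 4.12 (cv2) and the standard library are available. Lean on these libraries where they do the work, as an engineer would, in place of code of your own. Each camera call takes 0.05 s, during which the arm holds its last target. There are 200 camera calls.

## Working session

There is one attempt and no reset: what is moved stays moved. The work goes in short steps, Python scripts to look and compute and a shell command to move; the robot and the scene stay as the last step left them, time stands still between calls to the robot, and variables do not carry over. Pictures are saved under pics/ and viewed, at most 10 in all, crops included, and the job is handed in when it is done.

```bash
mkdir -p pics
cat > h.py <<'E'
from rig import *
import numpy as np, cv2
def lm(cams,qs):
    for c in cams:
        for q in qs:
            r=landmark_of(c,q)
            print(c,q,[(np.round(d["point"],4).tolist(),round(d["conf"],2)) for d in r[:2]])
def cloud(c,q,im):
    r=regions_of(c,q)
    if not r: return None
    m=r[0]["mask"]&(im["range_z"]>0)
    v,u=np.nonzero(m); z=im["range_z"][v,u]
    K=im["camera_matrix"]
    p=np.c_[(u-K[0,2])/K[0,0]*z,(v-K[1,2])/K[1,1]*z,z]
    return p@np.array(im["rotation"]).T+im["eye"]
E
python3 - <<'E'
from h import *
s=observe();print(s["position"],np.round(s["tool_rot"],3).tolist(),s["time_s"])
for c in("top","side"):
    im=get_image(c);cv2.imwrite(f"pics/{c}0.png",im["img"]);print(np.round(im["eye"],3))
    lm([c],["hold_down","stop_corner","screw_boss","tee_centre","bar_end","strip_centre","oil_can","brass_tin","screw_box","pliers","notebook","try_square","oil_stone"])
    p=cloud(c,"strip",im)
    if p is not None:
        p=p[(p[:,2]>.006)&(p[:,2]<.018)]
        r=cv2.minAreaRect((p[:,:2]*1000).astype(np.float32));print("strip",len(p),r)
E
```

```text
[0.24439099 0.49239079 0.23073797] [[-0.896, 0.445, -0.001], [0.445, 0.896, -0.001], [0.0, -0.001, -1.0]] 0.0
[ 0.482 -0.004  1.512]
top hold_down [([0.4835, 0.1942, 0.0033], 0.79)]
top stop_corner [([0.4989, 0.2341, 0.0033], 0.79)]
top screw_boss [([0.7136, 0.3985, 0.0004], 0.58), ([0.4823, 0.1925, 0.1021], 0.57)]
top tee_centre [([0.4817, 0.1937, 0.1004], 0.65), ([0.4771, 0.1991, 0.1399], 0.59)]
top bar_end [([0.5221, 0.1743, 0.1433], 0.66)]
top strip_centre [([0.4749, -0.1814, 0.0067], 0.63), ([0.5234, 0.1696, 0.1401], 0.46)]
top oil_can [([0.6967, -0.3773, -0.0016], 0.7), ([0.5233, 0.172, 0.1439], 0.3)]
top brass_tin [([0.5607, 0.4282, -0.0006], 0.84), ([0.5017, 0.2341, 0.0004], 0.53)]
top screw_box [([0.7111, 0.4015, -0.0003], 0.69), ([0.5006, 0.2347, 0.0023], 0.46)]
top pliers [([0.5864, -0.4972, -0.002], 0.67)]
top notebook [([0.7445, -0.2481, -0.0034], 0.89)]
top try_square [([0.8115, -0.0647, 0.0044], 0.96)]
top oil_stone [([0.3915, 0.4104, 0.0044], 0.75), ([0.743, -0.2485, -0.0018], 0.56)]
strip 988 ((473.4030456542969, -181.47137451171875), (36.93156814575195, 337.02056884
[... 193 characters left out ...]
], 0.67), ([0.5842, -0.4973, 0.001], 0.6)]
side tee_centre [([0.4692, -0.1819, 0.0055], 0.65), ([0.4793, 0.196, 0.1436], 0.56)]
side bar_end [([0.5184, 0.1743, 0.1429], 0.56)]
side strip_centre [([0.4707, -0.1765, 0.0038], 0.89)]
side oil_can [([0.6952, -0.3806, -0.0014], 0.61), ([0.7405, -0.2484, -0.0025], 0.44)]
side brass_tin []
side screw_box [([0.4819, 0.1956, 0.1441], 0.38)]
side pliers [([0.5852, -0.5003, -0.0019], 0.59), ([0.4749, -0.1848, -0.0024], 0.22)]
side notebook [([0.7414, -0.2462, -0.0016], 0.57)]
side try_square [([0.8166, -0.0619, 0.002], 0.96)]
side oil_stone []
strip 562 ((471.0800476074219, -179.0785675048828), (45.87770080566406, 336.6615905761719), 2.8048605918884277)
```

View pics/top0.png

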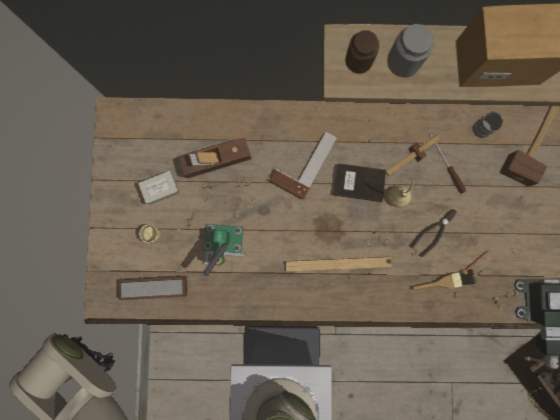

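View pics/side0.png

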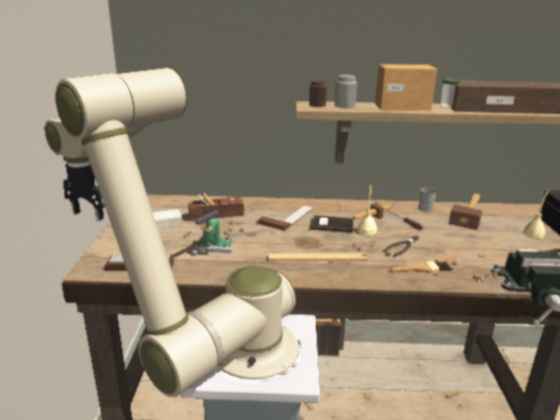

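The top view shows the strip at about (286–390, 264), the clamp at (222, 242) with the stop to its left (+y), and a clear path between them. Next I get the clamp and handle yaw and the approach rows.

```bash
cat >> h.py <<'E'
from scipy.spatial.transform import Rotation as R
def plan(p1,yaw,n=None,p0=None,R0=None):
    """rows to bring TCP to p1, tool y axis at world angle yaw deg (mod 180), pointing down"""
    s=observe(); p0=np.array(s["position"]) if p0 is None else np.array(p0)
    R0=np.array(s["tool_rot"]) if R0 is None else R0
    best=None
    for a in(yaw,yaw+180):
        a=np.radians(a); y=np.array([np.cos(a),np.sin(a),0]); z=np.array([0,0,-1.]); T=np.c_[np.cross(y,z),y,z]
        w=R.from_matrix(R0.T@T).as_rotvec()
        if best is None or np.linalg.norm(w)<np.linalg.norm(best[0]): best=(w,T)
    w,T=best; d=np.array(p1)-p0
    n=n or int(np.ceil(max(np.linalg.norm(d)/.038,np.degrees(np.linalg.norm(w))/4.8)))
    rows=[]
    for i in range(n):
        Ri=R0@R.from_rotvec(w*i/n).as_matrix()
        rows.append([np.round(Ri.T@d/n/.04,2).tolist(),np.round(np.degrees(w)/n/5,2).tolist()])
    for i in range(0,n,8): print(str(rows[i:i+8]).replace(" ",""))
    return T
E
python3 - <<'E'
from h import *
im=get_image("top")
p=cloud("top","hold_down",im)
for a,b in((.004,.025),(.012,.024)):
    q=p[(p[:,2]>a)&(p[:,2]<b)];print(len(q),cv2.minAreaRect((q[:,:2]*1000).astype(np.float32)))
q=p[(p[:,2]>.012)&(p[:,2]<.024)]
# rotate-bins: fence points, fit line
print(np.round(q[np.argsort(q[:,1])][::max(1,len(q)//25)]*1000).astype(int).tolist())
t=cloud("top","tee_centre",im)
t=t[(t[:,2]>.125)&(t[:,2]<.17)];print(len(t),cv2.minAreaRect((t[:,:2]*1000).astype(np.float32)),np.median(t[:,2]))
cv2.imwrite("pics/c0.png",cv2.resize(im["img"][190:300,170:310],None,fx=5.7,fy=5.4,interpolation=cv2.INTER_CUBIC))
plan([.476,-.21,.10],3.5)
E
```

```text
776 ((532.3358764648438, 186.80734252929688), (132.49346923828125, 129.79124450683594), 1.5588438510894775)
321 ((541.1148071289062, 192.34396362304688), (123.9638900756836, 128.95774841308594), 8.711996078491211)
[[502, 121, 19], [579, 133, 14], [524, 138, 12], [505, 141, 14], [504, 144, 15], [575, 146, 14], [540, 148, 13], [527, 151, 17], [524, 154, 16], [504, 160, 15], [501, 163, 19], [568, 168, 13], [504, 172, 20], [510, 180, 12], [594, 198, 14], [577, 223, 14], [587, 227, 13], [503, 231, 13], [526, 233, 19], [491, 236, 17], [471, 238, 21], [568, 239, 12], [500, 240, 14], [475, 242, 14], [538, 244, 15], [509, 246, 18], [542, 248, 12]]
206 ((483.2599792480469, 195.73959350585938), (17.567886352539062, 103.81941223144531), 54.220882415771484) 0.15140595520004507
[[[-0.65,-0.66,0.16],[0.0,0.0,0.6]],[[-0.68,-0.62,0.16],[0.0,0.0,0.6]],[[-0.71,-0.59,0.16],[0.0,0.0,0.6]],[[-0.74,-0.55,0.16],[0.0,0.0,0.6]],[[-0.77,-0.51,0.16],[0.0,0.0,0.6]],[[-0.8,-0.47,0.16],[0.0,0.0,0.6]],[[-0.82,-0.42,0.16],[0.0,0.0,0.6]],[[-0.84,-0.38,0.16],[0.0,0.0,0.6]]]
[[[-0.86,-0.34,0.16],[0.0,0.0,0.6]],[[-0.88,-0.29,0.16],[0.0,0.0,0.6]],[[-0.89,-0.24,0.16],[0.0,0.0,0.6]],[[-0.9,-0.2,0.16],[0.0,0.0,0.6]],[[-0.91,-0.15,0.16],[0.0,0.0,0.6]],[[-0.92,-0.1,0.16],[0.0,0.0,0.6]],[[-0.92,-0.05,0.16],[0.0,0.0,0.6]],[[-0.92,-0.0,0.16],[0.0,0.0,0.6]]]
[[[-0.92,0.04,0.16],[0.0,0.0,0.6]],[[-0.92,0.09,0.16],[0.0,0.0,0.6]],[[-0.91,0.14,0.16],[0.0,0.0,0.6]],[[-0.91,0.19,0.16],[0.0,0.0,0.6]]]
```

View pics/c0.png

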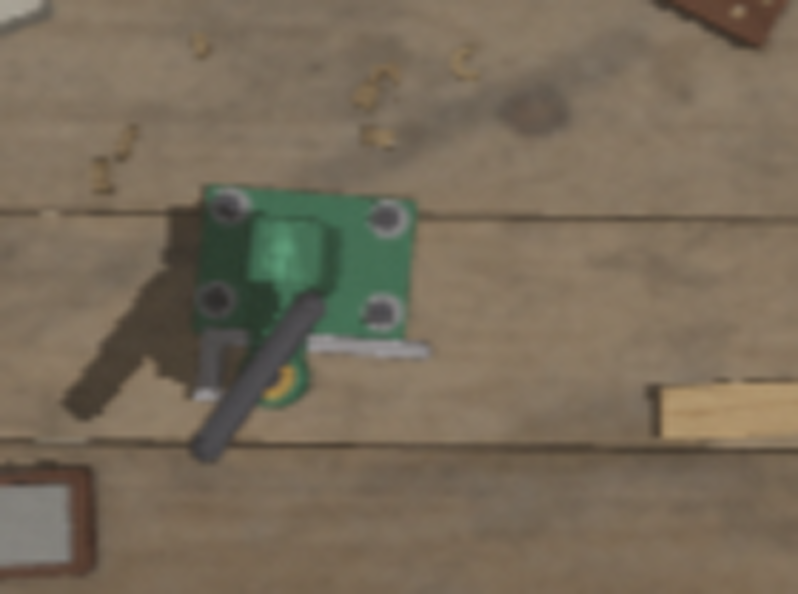

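The crop shows the clamp plate and fence tilted about 4° (plate edge (203,185)→(415,200), so clamp yaw ≈ −3.7°). The T-bar runs (207,445)→(315,300), so its yaw ≈ −35°. Moving over the strip now.

```bash
python3 -m pendant '[[[-0.65,-0.66,0.16],[0,0,0.6]],[[-0.68,-0.62,0.16],[0,0,0.6]],[[-0.71,-0.59,0.16],[0,0,0.6]],[[-0.74,-0.55,0.16],[0,0,0.6]],[[-0.77,-0.51,0.16],[0,0,0.6]],[[-0.8,-0.47,0.16],[0,0,0.6]],[[-0.82,-0.42,0.16],[0,0,0.6]],[[-0.84,-0.38,0.16],[0,0,0.6]]]' 0.7 30
python3 -m pendant '[[[-0.86,-0.34,0.16],[0,0,0.6]],[[-0.88,-0.29,0.16],[0,0,0.6]],[[-0.89,-0.24,0.16],[0,0,0.6]],[[-0.9,-0.2,0.16],[0,0,0.6]],[[-0.91,-0.15,0.16],[0,0,0.6]],[[-0.92,-0.1,0.16],[0,0,0.6]],[[-0.92,-0.05,0.16],[0,0,0.6]],[[-0.92,0,0.16],[0,0,0.6]]]'
python3 -m pendant '[[[-0.92,0.04,0.16],[0,0,0.6]],[[-0.92,0.09,0.16],[0,0,0.6]],[[-0.91,0.14,0.16],[0,0,0.6]],[[-0.91,0.19,0.16],[0,0,0.6]],[[0,0,0],[0,0,0]]]'
python3 - <<'E'
from h import *
plan([.475,-.205,.004],3.5)
E
```

```text
time_s: 2.65
position: [0.3369, 0.2108, 0.1801]
tool_rot: [[-0.636, 0.772, 0.001], [0.772, 0.636, 0.0], [-0.0, 0.001, -1.0]]
ft_force: [1.1, 0.4, 0.7]
grip_width: 0.0598
gripper_force: 0.0
time_s: 3.65
position: [0.4299, -0.0698, 0.1288]
tool_rot: [[-0.267, 0.964, 0.0], [0.964, 0.267, -0.0], [-0.0, 0.0, -1.0]]
ft_force: [0.3, 0.3, 0.2]
grip_width: 0.0599
gripper_force: 0.0
time_s: 4.28
position: [0.4762, -0.2108, 0.1027]
tool_rot: [[-0.06, 0.998, -0.0], [0.998, 0.06, -0.0], [-0.0, -0.0, -1.0]]
ft_force: [-1.5, 1.2, 0.3]
grip_width: 0.0599
gripper_force: 0.0
[[[0.05,-0.01,0.82],[-0.0,0.0,-0.0]],[[0.05,-0.01,0.82],[-0.0,0.0,-0.0]],[[0.05,-0.01,0.82],[-0.0,0.0,-0.0]]]
```

```bash
python3 -m pendant '[[[0.05,-0.01,0.82],[0,0,0]],[[0.05,-0.01,0.82],[0,0,0]],[[0.05,-0.01,0.62],[0,0,0]],[[0,0,0.18],[0,0,0]],[[0,0,0],[0,0,0]]]'
python3 -m pendant '[[[0,0,0],[0,0,0]],[[0,0,0],[0,0,0]],[[0,0,0],[0,0,0]],[[0,0,0],[0,0,0]],[[0,0,0],[0,0,0]]]' 0.2 30
python3 - <<'E'
from h import *
im=get_image("top");lm(["top","side"],["strip_centre"])
p=cloud("top","strip",im); p=p[(p[:,2]>.006)&(p[:,2]<.018)]
print(cv2.minAreaRect((p[:,:2]*1000).astype(np.float32)))
E
```

```text
time_s: 4.9
position: [0.4744, -0.2027, 0.0061]
tool_rot: [[-0.063, 0.998, 0.0], [0.998, 0.063, -0.0], [-0.0, 0.0, -1.0]]
ft_force: [0.4, -0.1, -0.5]
grip_width: 0.06
gripper_force: 0.0
time_s: 5.52
position: [0.4747, -0.2032, 0.0068]
tool_rot: [[-0.063, 0.998, 0.002], [0.998, 0.063, -0.001], [-0.001, 0.001, -1.0]]
ft_force: [-1.9, 0.8, 5.3]
grip_width: 0.0308
gripper_force: 29.5
top strip_centre [([0.4739, -0.1802, 0.0033], 0.94)]
side strip_centre [([0.4707, -0.1765, 0.0038], 0.89)]
((474.6795959472656, -181.40017700195312), (32.925498962402344, 336.9383239746094), 3.3792381286621094)
```

Run:
```python
from h import *
s=observe();p=s["position"]
plan([.469,.028,p[2]],-3.7,12)
```

```text
[[[0.48,0.02,-0.0],[0.0,0.0,0.12]],[[0.48,0.01,-0.0],[0.0,0.0,0.12]],[[0.48,0.01,-0.0],[0.0,0.0,0.12]],[[0.48,0.0,-0.0],[0.0,0.0,0.12]],[[0.48,-0.0,-0.0],[0.0,0.0,0.12]],[[0.48,-0.01,-0.0],[0.0,0.0,0.12]],[[0.48,-0.01,-0.0],[0.0,0.0,0.12]],[[0.48,-0.02,-0.0],[0.0,0.0,0.12]]]
[[[0.48,-0.02,-0.0],[0.0,0.0,0.12]],[[0.48,-0.03,-0.0],[0.0,0.0,0.12]],[[0.48,-0.03,-0.0],[0.0,0.0,0.12]],[[0.48,-0.04,-0.0],[0.0,0.0,0.12]]]
```

```bash
python3 -m pendant '[[[0.48,0.02,-0.02],[0,0,0.12]],[[0.48,0.01,0],[0,0,0.12]],[[0.48,0.01,0],[0,0,0.12]],[[0.48,0,0],[0,0,0.12]],[[0.48,0,0],[0,0,0.12]],[[0.48,-0.01,0],[0,0,0.12]],[[0.48,-0.01,0],[0,0,0.12]],[[0.48,-0.02,0],[0,0,0.12]]]'
python3 -m pendant '[[[0.48,-0.02,0],[0,0,0.12]],[[0.48,-0.03,0],[0,0,0.12]],[[0.48,-0.03,0],[0,0,0.12]],[[0.48,-0.04,0],[0,0,0.12]],[[0,0,0],[0,0,0]],[[0,0,0],[0,0,0]]]'
python3 - <<'E'
from h import *
im=get_image("top");lm(["top"],["strip_centre"])
p=cloud("top","strip",im); p=p[(p[:,2]>.006)&(p[:,2]<.018)]
print(cv2.minAreaRect((p[:,:2]*1000).astype(np.float32)))
lm(["top"],["hold_down","stop_corner"])
cv2.imwrite("pics/c1.png",cv2.resize(im["img"][205:285,180:320],None,fx=5.7,fy=5.7,interpolation=cv2.INTER_CUBIC))
E
```

```text
time_s: 6.72
position: [0.4704, -0.0489, 0.007]
tool_rot: [[0.021, 1.0, 0.001], [1.0, -0.021, -0.0], [-0.0, 0.001, -1.0]]
ft_force: [0.1, 0.3, -1.6]
grip_width: 0.0308
gripper_force: 29.9
time_s: 7.48
position: [0.4685, 0.0272, 0.0068]
tool_rot: [[0.063, 0.998, 0.001], [0.998, -0.063, -0.0], [-0.0, 0.001, -1.0]]
ft_force: [-0.5, 1.3, 1.6]
grip_width: 0.0309
gripper_force: 30.2
top strip_centre []
((470.4798583984375, 36.690155029296875), (314.58587646484375, 31.794723510742188), 86.13069152832031)
top hold_down [([0.482, 0.1964, 0.0069], 0.72), ([0.4776, 0.1974, 0.1431], 0.66)]
top stop_corner [([0.498, 0.2344, -0.0003], 0.98)]
```

View pics/c1.png

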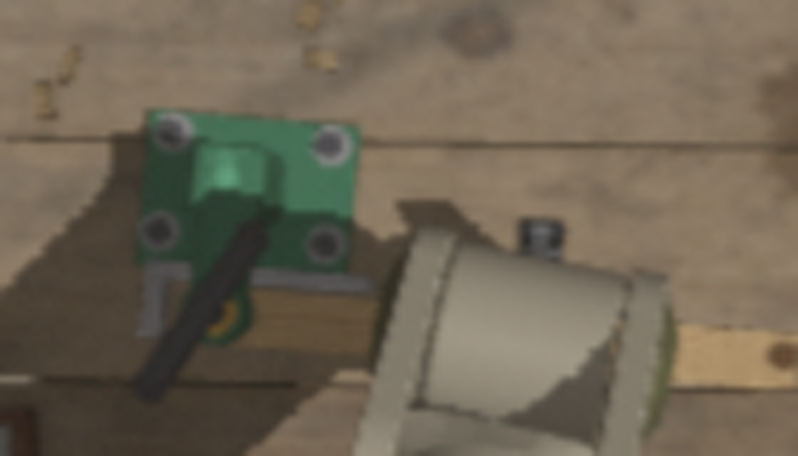

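The strip lies parallel to the fence with a small gap, under the boss at (215, 310), its end near the stop at (155, 300). Now I feel for the stop.

```bash
python3 -m pendant '[[[0.15,0,0],[0,0,0]],[[0.1,0,0],[0,0,0]],[[0,0,0],[0,0,0]]]'
python3 -m pendant '[[[0.05,0,0],[0,0,0]],[[0,0,0],[0,0,0]]]'
python3 -m pendant '[[[0.05,0,0],[0,0,0]],[[0,0,0],[0,0,0]]]'
```

```text
time_s: 8.1
position: [0.4694, 0.0377, 0.0068]
tool_rot: [[0.063, 0.998, 0.001], [0.998, -0.063, -0.0], [-0.0, 0.001, -1.0]]
ft_force: [0.4, -1.4, 5.6]
grip_width: 0.0308
gripper_force: 30.6
time_s: 8.35
position: [0.4695, 0.0394, 0.0068]
tool_rot: [[0.063, 0.998, 0.001], [0.998, -0.063, -0.001], [-0.001, 0.001, -1.0]]
ft_force: [1.3, -2.4, 5.5]
grip_width: 0.031
gripper_force: 30.6
time_s: 8.6
position: [0.4697, 0.0414, 0.0068]
tool_rot: [[0.063, 0.998, 0.001], [0.998, -0.063, -0.001], [-0.001, 0.001, -1.0]]
ft_force: [0.3, -1.6, 5.4]
grip_width: 0.0308
gripper_force: 30.6
```

```bash
python3 -m pendant '[[[0.04,0,0],[0,0,0]],[[0,0,0],[0,0,0]]]'
python3 -m pendant '[[[0.04,0,0],[0,0,0]],[[0,0,0],[0,0,0]]]'
python3 -m pendant '[[[0.04,0,0],[0,0,0]],[[0,0,0],[0,0,0]]]'
```

```text
time_s: 8.85
position: [0.4698, 0.043, 0.0068]
tool_rot: [[0.063, 0.998, 0.001], [0.998, -0.063, -0.001], [-0.001, 0.001, -1.0]]
ft_force: [0.2, -2.4, 4.8]
grip_width: 0.0309
gripper_force: 30.6
time_s: 9.1
position: [0.4699, 0.0446, 0.0068]
tool_rot: [[0.063, 0.998, 0.001], [0.998, -0.063, -0.001], [-0.001, 0.001, -1.0]]
ft_force: [-0.1, -3.3, 5.9]
grip_width: 0.0307
gripper_force: 30.6
time_s: 9.35
position: [0.4699, 0.045, 0.0068]
tool_rot: [[0.062, 0.998, 0.001], [0.998, -0.062, -0.003], [-0.003, 0.001, -1.0]]
ft_force: [-1.7, -12.0, 5.2]
grip_width: 0.0308
gripper_force: 30.6
```

Stop felt at y = 0.045. Now towards the fence.

```bash
python3 -m pendant '[[[-0.02,0.04,0],[0,0,0]],[[0,0,0],[0,0,0]]]'
python3 -m pendant '[[[0,0.04,0],[0,0,0]],[[0,0,0],[0,0,0]]]'
python3 -m pendant '[[[0,0.03,0],[0,0,0]],[[0,0,0],[0,0,0]]]'
```

```text
time_s: 9.6
position: [0.47, 0.0449, 0.0068]
tool_rot: [[0.062, 0.998, -0.002], [0.998, -0.062, -0.001], [-0.001, -0.002, -1.0]]
ft_force: [-6.8, -8.0, 11.2]
grip_width: 0.0309
gripper_force: 31.1
time_s: 9.85
position: [0.4703, 0.0449, 0.0068]
tool_rot: [[0.062, 0.998, -0.005], [0.998, -0.062, -0.001], [-0.001, -0.005, -1.0]]
ft_force: [-11.4, -7.9, 15.3]
grip_width: 0.0304
gripper_force: 31.6
time_s: 10.1
position: [0.471, 0.0448, 0.0068]
tool_rot: [[0.061, 0.998, -0.006], [0.998, -0.061, -0.001], [-0.002, -0.006, -1.0]]
ft_force: [-13.3, -9.3, 17.2]
grip_width: 0.0306
gripper_force: 31.7
```

```bash
python3 -m pendant '[[[0,0,-0.03],[0,0,0]],[[0,0,0],[0,0,0]]]'
python3 -m pendant '[[[0,0,-0.03],[0,0,0]],[[0,0,0],[0,0,0]]]'
python3 - <<'E'
from h import *
s=observe();print(s["wrist_torque"])
im=get_image("top")
p=cloud("top","strip",im); p=p[(p[:,2]>.006)&(p[:,2]<.018)]
print(cv2.minAreaRect((p[:,:2]*1000).astype(np.float32)))
im=get_image("side")
cv2.imwrite("pics/s1.png",cv2.resize(im["img"][200:290,170:310],None,fx=5.7,fy=5.7,interpolation=cv2.INTER_CUBIC))
lm(["top","side"],["hold_down","strip_centre"])
E
```

```text
time_s: 10.35
position: [0.4726, 0.0446, 0.0073]
tool_rot: [[0.061, 0.998, -0.003], [0.998, -0.061, -0.002], [-0.002, -0.003, -1.0]]
ft_force: [-3.9, -9.2, -0.7]
grip_width: 0.0309
gripper_force: 30.0
time_s: 10.6
position: [0.4726, 0.0447, 0.0084]
tool_rot: [[0.061, 0.998, -0.003], [0.998, -0.061, -0.002], [-0.002, -0.003, -1.0]]
ft_force: [-3.3, -8.2, -1.8]
grip_width: 0.0308
gripper_force: 30.0
[-1.30974093  0.59045138  0.47708644]
((474.84619140625, 66.50723266601562), (336.0914001464844, 31.430561065673828), 86.96222686767578)
top hold_down [([0.4818, 0.1975, 0.0054], 0.88), ([0.5015, 0.2315, 0.0019], 0.67)]
top strip_centre [([0.7119, 0.4022, -0.001], 0.28)]
side hold_down [([0.4829, 0.1962, -0.001], 0.88)]
side strip_centre [([0.4728, 0.0684, 0.0052], 0.76)]
```

View pics/s1.png

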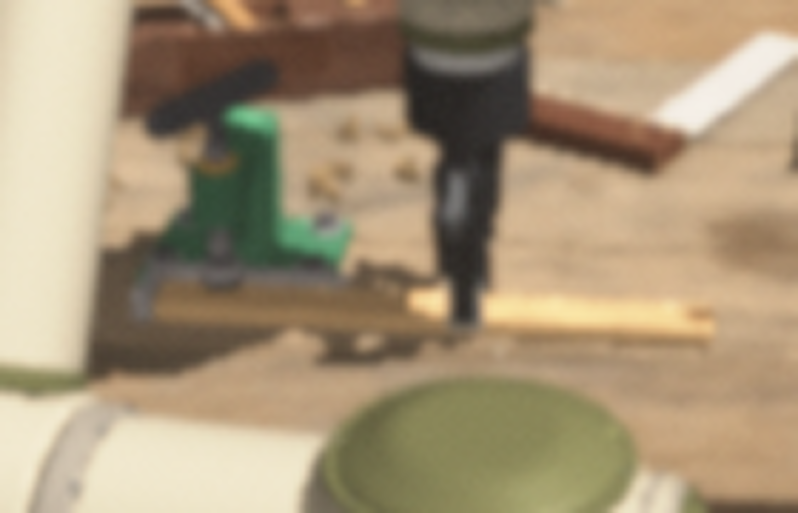

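The side view shows the strip's end at the stop (150, 305), along the fence. A bit more towards the fence with the fingers just off the bench.

```bash
python3 -m pendant '[[[0,0.03,0],[0,0,0]],[[0,0,0],[0,0,0]]]'
python3 -m pendant '[[[0,0.03,0],[0,0,0]],[[0,0,0],[0,0,0]]]'
python3 -m pendant '[[[0,0.03,0],[0,0,0]],[[0,0,0],[0,0,0]]]'; python3 -c "
from rig import *
print(observe()['wrist_torque'])"
```

```text
time_s: 11.2
position: [0.4735, 0.0446, 0.0082]
tool_rot: [[0.06, 0.998, -0.004], [0.998, -0.06, -0.002], [-0.002, -0.004, -1.0]]
ft_force: [-4.7, -7.4, -2.7]
grip_width: 0.0307
gripper_force: 30.1
time_s: 11.45
position: [0.474, 0.0445, 0.0081]
tool_rot: [[0.06, 0.998, -0.006], [0.998, -0.06, -0.002], [-0.002, -0.006, -1.0]]
ft_force: [-6.7, -9.3, 0.1]
grip_width: 0.0309
gripper_force: 30.2
time_s: 11.7
position: [0.4742, 0.0445, 0.008]
tool_rot: [[0.06, 0.998, -0.008], [0.998, -0.06, -0.002], [-0.002, -0.008, -1.0]]
ft_force: [-10.2, -9.2, 1.2]
grip_width: 0.031
gripper_force: 30.4
[-1.63698773  1.5863276   0.79390947]
```

```bash
python3 -m pendant '[[[-0.01,-0.03,0.02],[0,0,0]],[[0,0,0],[0,0,0]]]'
python3 -m pendant '[[[0,0,0],[0,0,0]],[[0,0,0],[0,0,0]],[[0,0,0],[0,0,0]],[[0,0,0],[0,0,0]]]' 0.6
python3 -m pendant '[[[0,0,-0.6],[0,0,0]],[[0,0,-1],[0,0,0]],[[-0.5,0,-1],[0,0,0]],[[-0.5,0,-1],[0,0,0]],[[-0.5,0,-1],[0,0,0]],[[0,0,-1],[0,0,0]],[[0,0,0],[0,0,0]]]'
python3 - <<'E'
from h import *
im=get_image("top")
p=cloud("top","strip",im); p=p[(p[:,2]>.004)&(p[:,2]<.02)]
print(cv2.minAreaRect((p[:,:2]*1000).astype(np.float32)))
lm(["top","side"],["strip_centre","hold_down","tee_centre","bar_end"])
t=cloud("top","tee_centre",im)
t=t[(t[:,2]>.125)&(t[:,2]<.17)];print(len(t),cv2.minAreaRect((t[:,:2]*1000).astype(np.float32)),np.median(t[:,2]))
cv2.imwrite("pics/c2.png",cv2.resize(im["img"][205:285,180:320],None,fx=5.7,fy=5.7,interpolation=cv2.INTER_CUBIC))
E
```

```text
time_s: 11.95
position: [0.4738, 0.0445, 0.0073]
tool_rot: [[0.061, 0.998, -0.006], [0.998, -0.061, -0.001], [-0.001, -0.006, -1.0]]
ft_force: [-6.2, -6.5, -1.1]
grip_width: 0.0307
gripper_force: 30.2
time_s: 12.45
position: [0.4763, 0.0447, 0.0081]
tool_rot: [[0.063, 0.998, 0.0], [0.998, -0.063, -0.0], [0.0, 0.0, -1.0]]
ft_force: [0.3, -0.8, 0.1]
grip_width: 0.051
gripper_force: 0.0
time_s: 13.32
position: [0.4733, -0.0156, 0.2347]
tool_rot: [[0.063, 0.998, 0.006], [0.998, -0.063, -0.002], [-0.001, 0.006, -1.0]]
ft_force: [-0.2, 0.3, -0.4]
grip_width: 0.0512
gripper_force: 0.0
((480.7835998535156, 158.9869384765625), (151.21902465820312, 31.39429473876953), 87.19129943847656)
top strip_centre [([0.4724, 0.0682, 0.0035], 0.73), ([0.4781, 0.1957, 0.1412], 0.72)]
top hold_down []
top tee_centre [([0.4782, 0.1977, 0.1404], 0.71)]
top bar_end [([0.5231, 0.1724, 0.1411], 0.67)]
side strip_centre [([0.4728, 0.0684, 0.0052], 0.76)]
side hold_down [([0.4829, 0.1962, -0.001], 0.88)]
side tee_centre [([0.4807, 0.1962, 0.1422], 0.68)]
side bar_end []
174 ((484.3857727050781, 195.60812377929688), (15.100051879882812, 102.27689361572266), 56.74336624145508) 0.15177958559444293
```

View pics/c2.png

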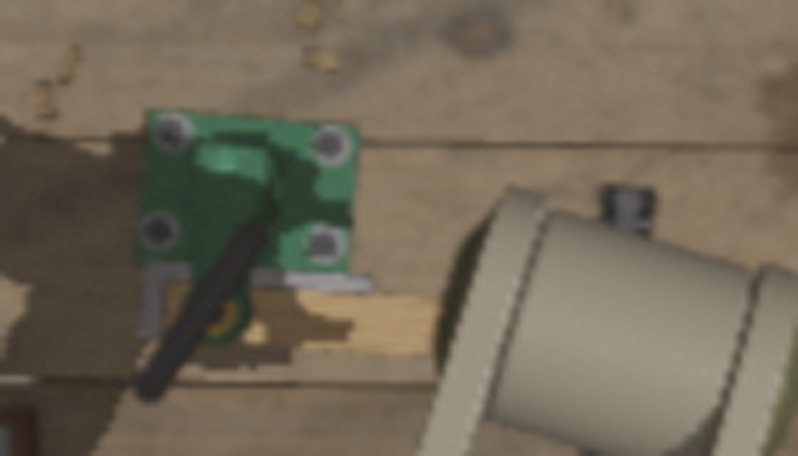

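The strip looks seated: along the fence at (370, 290) and up to the stop at (150, 300). Now to the T-handle.

Run:
```python
from h import *
s=observe();print(s["q"])
plan([.481,.196,.20],56)
```

```text
[-1.62304829e+01  1.40151597e+01  8.59024192e+01  3.55440409e-04
  8.01187909e+01 -1.26354643e+01]
[[[0.41,-0.01,0.06],[-0.0,-0.0,-0.92]],[[0.41,0.02,0.06],[-0.0,-0.0,-0.92]],[[0.4,0.06,0.06],[-0.0,-0.0,-0.92]],[[0.4,0.09,0.06],[-0.0,-0.0,-0.92]],[[0.39,0.12,0.06],[-0.0,-0.0,-0.92]],[[0.38,0.15,0.06],[-0.0,-0.0,-0.92]],[[0.36,0.18,0.06],[-0.0,-0.0,-0.92]],[[0.35,0.21,0.06],[-0.0,-0.0,-0.92]]]
[[[0.33,0.24,0.06],[-0.0,-0.0,-0.92]],[[0.31,0.26,0.06],[-0.0,-0.0,-0.92]],[[0.29,0.29,0.06],[-0.0,-0.0,-0.92]],[[0.27,0.31,0.06],[-0.0,-0.0,-0.92]],[[0.24,0.33,0.06],[-0.0,-0.0,-0.92]]]
```

```bash
python3 -m pendant '[[[0.41,-0.01,0.03],[0,0,-0.92]],[[0.41,0.02,0.03],[0,0,-0.92]],[[0.4,0.06,0.03],[0,0,-0.92]],[[0.4,0.09,0.03],[0,0,-0.92]],[[0.39,0.12,0.03],[0,0,-0.92]],[[0.38,0.15,0.03],[0,0,-0.92]],[[0.36,0.18,0.03],[0,0,-0.92]],[[0.35,0.21,0.06],[0,0,-0.92]]]' 0.6 80
python3 -m pendant '[[[0.33,0.24,0.06],[0,0,-0.92]],[[0.31,0.26,0.06],[0,0,-0.92]],[[0.29,0.29,0.1],[0,0,-0.92]],[[0.27,0.31,0.1],[0,0,-0.92]],[[0.24,0.33,0.1],[0,0,-0.92]],[[0,0,0],[0,0,0]]]'
python3 - <<'E'
from h import *
im=get_image("top");lm(["top","side"],["strip_centre"])
p=cloud("top","strip",im); p=p[(p[:,2]>.004)&(p[:,2]<.02)]
print(cv2.minAreaRect((p[:,:2]*1000).astype(np.float32)))
plan([.481,.196,.128],56)
E
```

```text
time_s: 14.88
position: [0.4777, 0.1157, 0.2212]
tool_rot: [[-0.55, 0.835, 0.0], [0.835, 0.55, -0.0], [-0.0, 0.0, -1.0]]
ft_force: [-0.3, 0.1, 0.2]
grip_width: 0.0512
gripper_force: 0.0
time_s: 15.62
position: [0.4809, 0.1974, 0.2041]
tool_rot: [[-0.831, 0.556, -0.001], [0.556, 0.831, -0.0], [0.001, -0.001, -1.0]]
ft_force: [0.7, -0.5, 0.2]
grip_width: 0.0516
gripper_force: 0.0
top strip_centre [([0.478, 0.0653, 0.0066], 0.58)]
side strip_centre [([0.4728, 0.0684, 0.0052], 0.76)]
((475.1206970214844, 39.808876037597656), (279.9722595214844, 31.288833618164062), 87.39720153808594)
[[[0.0,-0.0,0.64],[-0.0,0.0,0.01]],[[0.0,-0.0,0.64],[-0.0,0.0,0.01]],[[0.0,-0.0,0.64],[-0.0,0.0,0.01]]]
```

Run:
```python
from h import *
im=get_image("top");g=cv2.GaussianBlur(im["img"],(3,3),0).astype(int);K=im["camera_matrix"];Rm=np.array(im["rotation"]);e=np.array(im["eye"])
cv2.imwrite("pics/c3.png",cv2.resize(im["img"][205:285,180:320],None,fx=5.7,fy=5.7,interpolation=cv2.INTER_CUBIC))
def w(u,v,z):
    d=Rm@np.array([(u-K[0,2])/K[0,0],(v-K[1,2])/K[1,1],1]);return e+d*(z-e[2])/d[2]
def edge(ch,us,v0,v1,z,sgn):
    P=[]
    for u in us:
        c=ch[v0:v1,u]; d=np.diff(c)*sgn; i=int(d.argmax())
        o=0
        if 0<i<len(d)-1:
            q=d[i-1]-2*d[i]+d[i+1]; o=0.5*(d[i-1]-d[i+1])/q if q else 0
        P.append(w(u,v0+i+.5+o,z)[:2])
    P=np.array(P)
    k=cv2.fitLine(P.astype(np.float32),cv2.DIST_HUBER,0,1e-5,1e-5).ravel(); k=k*np.sign(k[1]) if 0 else k
    return np.degrees(np.arctan2(-k[0]*np.sign(k[1]),abs(k[1]))),P.mean(0),len(P)
green=g[...,1]-g[...,2]
print("plate top",edge(green,range(208,241),219,232,.01,1))
y=g[...,2]-g[...,0]
for r in(range(292,350),range(235,255)):
    print("strip low",edge(y,r,258,275,.012,-1)); print("strip up",edge(y,r,248,262,.012,1))
```

```text
plate top (np.float32(-4.2121134), array([0.59412972, 0.18849685]), 33)
strip low (np.float32(-3.5989742), array([ 0.45161038, -0.12464814]), 58)
strip up (np.float32(15.937628), array([ 0.50540623, -0.1243646 ]), 58)
strip low (np.float32(-3.0875504), array([0.46286371, 0.11915562]), 20)
strip up (np.float32(-2.4188542), array([0.4945498 , 0.11987119]), 20)
```

View pics/c3.png

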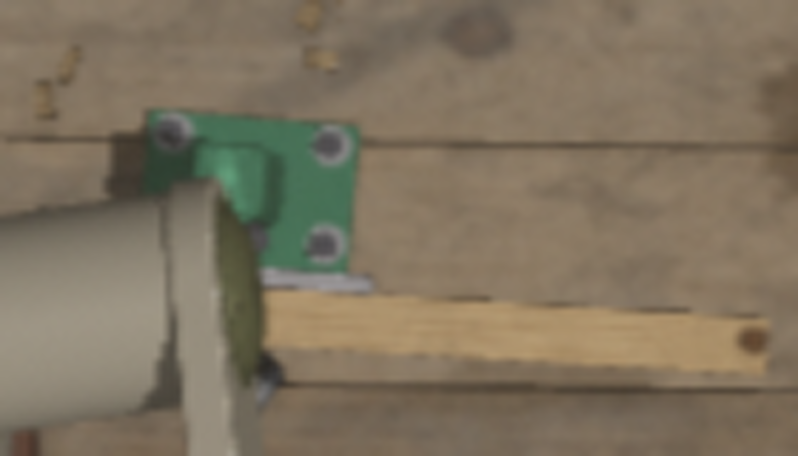

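Run:
```python
from h import *
im=get_image("top");g=cv2.GaussianBlur(im["img"],(3,3),0).astype(float);K=im["camera_matrix"];Rm=np.array(im["rotation"]);e=np.array(im["eye"])
def w(u,v,z):
    d=Rm@np.array([(u-K[0,2])/K[0,0],(v-K[1,2])/K[1,1],1]);return e+d*(z-e[2])/d[2]
def edge(ch,us,line,z,sgn,vert=0):
    P=[]
    for u in us:
        c0=int(round(line(u)));s=(ch[u] if vert else ch[:,u])[c0-5:c0+6]; d=np.clip(np.diff(s)*sgn,0,None)**2
        v=(d*(np.arange(10)+.5)).sum()/d.sum()+c0-5
        P.append((w(v,u,z) if vert else w(u,v,z))[:2])
    P=np.array(P,np.float32); k=cv2.fitLine(P,cv2.DIST_HUBER,0,1e-5,1e-5).ravel()
    return round(float(np.degrees(np.arctan(-k[0]/k[1]) if not vert else np.arctan(k[1]/k[0]))),2),P.mean(0)
X=lambda x:180+x/5.7
Y=lambda y:205+y/5.7
L=lambda a,b:(lambda u:Y(a[1])+(u-X(a[0]))*(b[1]-a[1])/(b[0]-a[0]))
yel=g[...,2]-g[...,0]; gr=g[...,1]-g[...,2]
print("low",edge(yel,range(230,313),L((265,345),(768,373)),.012,-1))
print("up",edge(yel,range(248,313),L((375,292),(768,318)),.012,1))
print("plate",edge(gr,range(208,241),L((148,110),(358,125)),.01,1))
V=lambda v:X(358)+(v-Y(125))*(X(348)-X(358))/(Y(270)-Y(125))
print("plate side",edge(gr,range(229,251),V,.01,-1,1))
```

```text
low (-2.76, array([0.45770168, 0.03417722], dtype=float32))
up (-2.76, array([0.48881888, 0.00581933], dtype=float32))
plate (-4.59, array([0.59380287, 0.18848865], dtype=float32))
plate side (-2.8, array([0.54820305, 0.12996799], dtype=float32))
```

Strip yaw measures −2.8°, the clamp about −3.7° to −4.5°, which is uncomfortably near the 2° limit. I'll regrip the rear end and set it about 0.7° over.

Run:
```python
from h import *
T=plan([.4657,-.08,.12],-3.4)
plan([.4657,-.08,.008],-3.4,3,p0=[.4657,-.08,.12],R0=T)
```

```text
[[[-0.27,-0.46,0.16],[0.0,0.0,0.92]],[[-0.31,-0.43,0.16],[0.0,0.0,0.92]],[[-0.34,-0.41,0.16],[0.0,0.0,0.92]],[[-0.37,-0.38,0.16],[0.0,0.0,0.92]],[[-0.4,-0.35,0.16],[0.0,0.0,0.92]],[[-0.43,-0.32,0.16],[0.0,0.0,0.92]],[[-0.45,-0.28,0.16],[0.0,0.0,0.92]],[[-0.47,-0.24,0.16],[0.0,0.0,0.92]]]
[[[-0.49,-0.21,0.16],[0.0,0.0,0.92]],[[-0.51,-0.17,0.16],[0.0,0.0,0.92]],[[-0.52,-0.12,0.16],[0.0,0.0,0.92]],[[-0.53,-0.08,0.16],[0.0,0.0,0.92]],[[-0.53,-0.04,0.16],[0.0,0.0,0.92]]]
[[[0.0,0.0,0.93],[0.0,0.0,0.0]],[[0.0,0.0,0.93],[0.0,0.0,0.0]],[[0.0,0.0,0.93],[0.0,0.0,0.0]]]
```

```bash
python3 -m pendant '[[[-0.27,-0.46,0],[0,0,0.92]],[[-0.31,-0.43,0],[0,0,0.92]],[[-0.34,-0.41,0],[0,0,0.92]],[[-0.37,-0.38,0.1],[0,0,0.92]],[[-0.4,-0.35,0.2],[0,0,0.92]],[[-0.43,-0.32,0.3],[0,0,0.92]],[[-0.45,-0.28,0.3],[0,0,0.92]],[[-0.47,-0.24,0.3],[0,0,0.92]]]' 0.6 25
python3 -m pendant '[[[-0.49,-0.21,0.2],[0,0,0.92]],[[-0.51,-0.17,0.2],[0,0,0.92]],[[-0.52,-0.12,0.2],[0,0,0.92]],[[-0.53,-0.08,0.2],[0,0,0.92]],[[-0.53,-0.04,0.1],[0,0,0.92]],[[0,0,0],[0,0,0]]]'
python3 - <<'E'
from h import *
plan([.4657,-.08,.008],-3.4,3)
E
```

```text
time_s: 16.92
position: [0.4715, 0.026, 0.1564]
tool_rot: [[-0.329, 0.944, 0.001], [0.944, 0.329, -0.0], [-0.0, 0.0, -1.0]]
ft_force: [0.0, -0.2, -0.2]
grip_width: 0.0511
gripper_force: 0.0
time_s: 17.68
position: [0.4652, -0.0809, 0.1204]
tool_rot: [[0.065, 0.998, -0.0], [0.998, -0.065, 0.0], [-0.0, -0.0, -1.0]]
ft_force: [-0.4, -0.8, 1.0]
grip_width: 0.0515
gripper_force: 0.0
[[[0.01,0.0,0.94],[-0.0,0.0,-0.02]],[[0.01,0.0,0.94],[-0.0,0.0,-0.02]],[[0.01,0.0,0.94],[-0.0,0.0,-0.02]]]
```

```bash
python3 -m pendant '[[[0.01,0,0.94],[0,0,-0.02]],[[0.01,0,0.94],[0,0,-0.02]],[[0.01,0,0.82],[0,0,-0.02]],[[0,0,0.1],[0,0,0]],[[0,0,0],[0,0,0]]]'
python3 -m pendant '[[[0,0,0],[0,0,0]],[[0,0,0],[0,0,0]],[[0,0,0],[0,0,0]],[[0,0,0],[0,0,0]]]' 0.25 25
python3 -m pendant '[[[0.04,0,0],[0,0,0]],[[0,0,0],[0,0,0]]]'
```

```text
time_s: 18.3
position: [0.4659, -0.0784, 0.0094]
tool_rot: [[0.057, 0.998, 0.001], [0.998, -0.057, -0.0], [-0.0, 0.001, -1.0]]
ft_force: [0.8, 0.1, 0.5]
grip_width: 0.0512
gripper_force: 0.0
time_s: 18.8
position: [0.4661, -0.0787, 0.0099]
tool_rot: [[0.058, 0.998, 0.003], [0.998, -0.058, -0.001], [-0.001, 0.003, -1.0]]
ft_force: [0.9, 1.4, 5.6]
grip_width: 0.0304
gripper_force: 24.2
time_s: 19.05
position: [0.4664, -0.0783, 0.0099]
tool_rot: [[0.057, 0.998, 0.003], [0.998, -0.057, -0.003], [-0.003, 0.003, -1.0]]
ft_force: [-2.1, -8.7, 4.8]
grip_width: 0.0303
gripper_force: 24.6
```

The end is still against the stop. I release and return to the handle.

```bash
python3 -m pendant '[[[-0.03,0,0],[0,0,0]],[[0,0,0],[0,0,0]]]'
python3 -m pendant '[[[0,0,0],[0,0,0]],[[0,0,0],[0,0,0]],[[0,0,0],[0,0,0]]]' 0.6 80
python3 -m pendant '[[[0,0,-0.6],[0,0,0]],[[0,0,-1],[0,0,0]],[[0,0,-1],[0,0,0]],[[0,0,-1],[0,0,0]],[[0,0,-1],[0,0,0]],[[0,0,0],[0,0,0]]]'
python3 - <<'E'
from h import *
im=get_image("top")
p=cloud("top","strip",im); p=p[(p[:,2]>.004)&(p[:,2]<.02)]
print(cv2.minAreaRect((p[:,:2]*1000).astype(np.float32)))
plan([.481,.196,.20],56)
E
```

```text
time_s: 19.3
position: [0.4663, -0.0785, 0.0099]
tool_rot: [[0.058, 0.998, 0.003], [0.998, -0.058, -0.001], [-0.001, 0.003, -1.0]]
ft_force: [-0.5, -0.7, 6.0]
grip_width: 0.0298
gripper_force: 24.8
time_s: 19.68
position: [0.4654, -0.078, 0.0086]
tool_rot: [[0.058, 0.998, -0.0], [0.998, -0.058, 0.0], [0.0, -0.0, -1.0]]
ft_force: [-0.3, 0.1, -0.0]
grip_width: 0.0512
gripper_force: 0.0
time_s: 20.42
position: [0.4664, -0.0784, 0.1949]
tool_rot: [[0.057, 0.998, 0.005], [0.998, -0.057, -0.002], [-0.002, 0.005, -1.0]]
ft_force: [0.3, -0.9, -0.5]
grip_width: 0.0513
gripper_force: 0.0
((479.0885925292969, 113.70308685302734), (243.7196044921875, 33.38959884643555), 86.85750579833984)
[[[0.53,0.0,-0.02],[-0.0,-0.0,-0.91]],[[0.53,0.04,-0.02],[-0.0,-0.0,-0.91]],[[0.52,0.08,-0.02],[-0.0,-0.0,-0.91]],[[0.51,0.13,-0.02],[-0.0,-0.0,-0.91]],[[0.5,0.17,-0.02],[-0.0,-0.0,-0.91]],[[0.49,0.2,-0.02],[-0.0,-0.0,-0.91]],[[0.47,0.24,-0.02],[-0.0,-0.0,-0.91]],[[0.45,0.28,-0.02],[-0.0,-0.0,-0.91]]]
[[[0.42,0.31,-0.02],[-0.0,-0.0,-0.91]],[[0.4,0.35,-0.02],[-0.0,-0.0,-0.91]],[[0.37,0.38,-0.02],[-0.0,-0.0,-0.91]],[[0.34,0.41,-0.02],[-0.0,-0.0,-0.91]],[[0.3,0.43,-0.02],[-0.0,-0.0,-0.91]]]
```

```bash
python3 -m pendant '[[[0.53,0,-0.02],[0,0,-0.91]],[[0.53,0.04,-0.02],[0,0,-0.91]],[[0.52,0.08,-0.02],[0,0,-0.91]],[[0.51,0.13,-0.02],[0,0,-0.91]],[[0.5,0.17,-0.02],[0,0,-0.91]],[[0.49,0.2,-0.02],[0,0,-0.91]],[[0.47,0.24,-0.02],[0,0,-0.91]],[[0.45,0.28,-0.02],[0,0,-0.91]]]'
python3 -m pendant '[[[0.42,0.31,-0.02],[0,0,-0.91]],[[0.4,0.35,-0.02],[0,0,-0.91]],[[0.37,0.38,-0.02],[0,0,-0.91]],[[0.34,0.41,-0.02],[0,0,-0.91]],[[0.3,0.43,-0.02],[0,0,-0.91]],[[0,0,0],[0,0,0]]]'
python3 - <<'E'
from h import *
im=get_image("top")
p=cloud("top","strip",im); p=p[(p[:,2]>.004)&(p[:,2]<.02)]
print(cv2.minAreaRect((p[:,:2]*1000).astype(np.float32)))
print(observe()["wrist_torque"],observe()["q"])
plan([.4815,.196,.128],56)
E
```

```text
time_s: 21.52
position: [0.4745, 0.0915, 0.1974]
tool_rot: [[-0.548, 0.836, -0.003], [0.836, 0.548, 0.0], [0.002, -0.003, -1.0]]
ft_force: [-1.4, -0.5, -0.0]
grip_width: 0.0512
gripper_force: 0.0
time_s: 22.28
position: [0.4811, 0.1969, 0.2014]
tool_rot: [[-0.828, 0.56, -0.003], [0.56, 0.828, -0.0], [0.002, -0.002, -1.0]]
ft_force: [-0.0, -0.7, 0.0]
grip_width: 0.0514
gripper_force: 0.0
((475.2834777832031, 39.08769226074219), (281.3758544921875, 34.032958984375), 86.84529876708984)
[-0.04070188 -0.00025002 -0.08023417] [ 9.07320094e+00  2.02134085e+01  8.19721204e+01 -1.39310658e-02
  7.79343489e+01 -4.67011577e+01]
[[[-0.0,0.0,0.92],[-0.01,-0.01,-0.02]],[[-0.0,0.0,0.92],[-0.01,-0.01,-0.02]]]
```

```bash
python3 -m pendant '[[[0,0,0.7],[0,0,0]],[[0,0,0.6],[0,0,0]],[[0,0,0.53],[0,0,0]],[[0,0,0],[0,0,0]],[[0,0,0],[0,0,0]]]'
python3 -c "
from rig import *
print(observe()['wrist_torque'])"
python3 -m pendant '[[[0,0,0],[0,0,0]],[[0,0,0],[0,0,0]],[[0,0,0],[0,0,0]],[[0,0,0],[0,0,0]],[[0,0,0],[0,0,0]],[[0,0,0],[0,0,0]]]' 0 70
python3 -c "
from rig import *
print(observe()['wrist_torque'])"
```

```text
time_s: 23.0
position: [0.4821, 0.1959, 0.1304]
tool_rot: [[-0.827, 0.562, 0.001], [0.562, 0.827, 0.0], [-0.001, 0.001, -1.0]]
ft_force: [-0.1, 0.4, 0.5]
grip_width: 0.0515
gripper_force: 0.0
[ 0.07914772 -0.027475    0.00696723]
time_s: 23.75
position: [0.4823, 0.1967, 0.1305]
tool_rot: [[-0.828, 0.561, 0.002], [0.561, 0.828, 0.001], [-0.001, 0.002, -1.0]]
ft_force: [1.4, 3.7, 5.4]
grip_width: 0.0143
gripper_force: 69.4
[ 0.65270344 -0.12910689  0.11514419]
```

```bash
cat > t.py <<'E'
from h import *
s=observe();y=np.array(s["tool_rot"])[:,1];print("yaw",round(np.degrees(np.arctan2(y[1],y[0])),2),"tz",np.round(s["wrist_torque"],3),"z",s["position"])
E
python3 -m pendant '[[[0,0,0.01],[0,0,1]],[[0,0,0.01],[0,0,1]],[[0,0,0.01],[0,0,1]],[[0,0,0],[0,0,0]]]' | grep -E "ft|width"; python3 t.py
python3 -m pendant '[[[0,0,0.01],[0,0,1]],[[0,0,0.01],[0,0,1]],[[0,0,0],[0,0,0]]]'| grep -E "ft|width"; python3 t.py
python3 -m pendant '[[[0,0,0.01],[0,0,1]],[[0,0,0.01],[0,0,1]],[[0,0,0],[0,0,0]]]'| grep -E "ft|width"; python3 t.py
python3 -m pendant '[[[0,0,0.01],[0,0,1]],[[0,0,0.01],[0,0,1]],[[0,0,0],[0,0,0]]]'| grep -E "ft|width"; python3 t.py
```

```text
ft_force: [1.7, 4.5, 7.4]
grip_width: 0.0146
yaw 40.78 tz [ 0.667 -0.099 -0.251] z [0.4823948  0.19680217 0.12945812]
ft_force: [-0.1, 4.9, 8.1]
grip_width: 0.0143
yaw 30.78 tz [ 0.716 -0.013 -0.29 ] z [0.48242324 0.19682134 0.12875237]
ft_force: [0.9, 5.2, 7.9]
grip_width: 0.0148
yaw 20.78 tz [ 0.659 -0.027 -0.287] z [0.48250478 0.19686581 0.1280468 ]
ft_force: [0.5, 5.0, 10.4]
grip_width: 0.0146
yaw 10.77 tz [ 0.705  0.008 -0.316] z [0.4825648  0.19686741 0.1273537 ]
```

```bash
for i in 1 2 3; do python3 -m pendant '[[[0,0,0.01],[0,0,1]]]' | grep -E "ft"; python3 t.py
python3 -m pendant '[[[0,0,0],[0,0,0]]]' | grep ft; python3 t.py;  done
```

```text
ft_force: [1.4, 5.1, 8.5]
yaw 5.76 tz [0.755 0.047 0.203] z [0.4825806  0.19687137 0.1270125 ]
ft_force: [1.3, 4.1, 9.7]
yaw 5.78 tz [ 0.669 -0.019 -0.295] z [0.48256182 0.19687083 0.12699922]
ft_force: [1.1, 4.7, 9.8]
yaw 0.76 tz [0.73  0.067 0.108] z [0.4826004  0.19688039 0.12666581]
ft_force: [0.5, 4.4, 10.4]
yaw 0.78 tz [ 0.698  0.007 -0.293] z [0.48261044 0.1968825  0.12663386]
ft_force: [0.1, 4.4, 9.5]
yaw -4.24 tz [0.741 0.055 0.205] z [0.48265685 0.19687814 0.12630843]
ft_force: [0.4, 4.3, 10.2]
yaw -4.22 tz [ 0.667  0.047 -0.277] z [0.48265853 0.19689829 0.12629669]
```

```bash
for i in 1 2 3 4; do python3 -m pendant '[[[0,0,0.01],[0,0,1]],[[0,0,0],[0,0,0]]]' | grep -E "ft"; python3 t.py; done
```

```text
ft_force: [0.7, 5.8, 10.1]
yaw -9.22 tz [ 0.655  0.058 -0.307] z [0.48265625 0.19688634 0.12592564]
ft_force: [0.9, 4.4, 12.2]
yaw -14.22 tz [ 0.65   0.089 -0.317] z [0.48268617 0.19687867 0.12557413]
ft_force: [0.5, 5.3, 11.4]
yaw -19.23 tz [ 0.718  0.069 -0.265] z [0.48271679 0.19687013 0.12520483]
ft_force: [0.7, 5.4, 11.8]
yaw -24.22 tz [ 0.699  0.076 -0.307] z [0.48275236 0.19686101 0.12487401]
```

```bash
for i in 1 2 3; do python3 -m pendant '[[[0,0,0.01],[0,0,1]],[[0,0,0],[0,0,0]]]' | grep -E "ft"; python3 t.py; done
```

```text
ft_force: [0.8, 4.9, 11.6]
yaw -29.22 tz [ 0.663  0.045 -0.317] z [0.48277163 0.19686931 0.12453088]
ft_force: [-0.1, 4.1, 13.1]
yaw -34.23 tz [ 0.665  0.129 -0.266] z [0.48280492 0.19685518 0.12417292]
ft_force: [0.8, 4.2, 12.9]
yaw -39.23 tz [ 0.651  0.136 -0.268] z [0.48284887 0.19683614 0.1238255 ]
```

```bash
for i in 1 2 3; do python3 -m pendant '[[[0,0,0.009],[0,0,1]],[[0,0,0],[0,0,0]]]' | grep -E "ft"; python3 t.py; done
```

```text
ft_force: [0.2, 4.6, 12.7]
yaw -44.23 tz [ 0.602  0.109 -0.362] z [0.48282952 0.19682514 0.12347591]
ft_force: [0.9, 3.1, 12.6]
yaw -49.22 tz [ 0.612  0.048 -0.284] z [0.48286788 0.19679219 0.12312421]
ft_force: [0.3, 4.3, 13.2]
yaw -54.22 tz [ 0.59   0.079 -0.249] z [0.4828672  0.19678626 0.1227814 ]
```

```bash
for i in 1 2; do python3 -m pendant '[[[0,0,0.009],[0,0,1]],[[0,0,0],[0,0,0]]]' | grep -E "ft"; python3 t.py; done
```

```text
ft_force: [1.5, 2.6, 13.8]
yaw -59.22 tz [ 0.549  0.106 -0.285] z [0.48289498 0.19676307 0.12243775]
ft_force: [0.7, 3.4, 14.2]
yaw -64.21 tz [ 0.511  0.164 -0.203] z [0.48292372 0.19673502 0.1221622 ]
```

```bash
python3 -m pendant '[[[0,0,0],[0,0,0]]]' >/dev/null; python3 t.py; python3 -m pendant '[[[0,0,0.009],[0,0,1]],[[0,0,0],[0,0,0]]]' | grep -E "ft"; python3 t.py;  python3 -m pendant '[[[0,0,0],[0,0,0]]]' >/dev/null; python3 t.py
```

```text
yaw -64.18 tz [ 0.546  0.145 -0.199] z [0.48293979 0.19673449 0.12213945]
ft_force: [-0.0, 3.8, 13.6]
yaw -69.21 tz [ 0.525  0.135 -0.17 ] z [0.48293524 0.19668662 0.12180301]
yaw -69.18 tz [ 0.546  0.126 -0.14 ] z [0.48292569 0.19671586 0.12180123]
```

```bash
python3 -m pendant '[[[0,0,0.009],[0,0,1]],[[0,0,0],[0,0,0]]]' | grep -E "ft"; python3 t.py; for i in 1 2 3; do python3 -m pendant '[[[0,0,0],[0,0,0]]]' >/dev/null; python3 t.py; done
```

```text
ft_force: [0.7, 2.1, 14.3]
yaw -74.21 tz [ 0.555  0.084 -0.096] z [0.48293143 0.19667238 0.12145088]
yaw -74.17 tz [ 0.521  0.161 -0.117] z [0.48294949 0.19668933 0.12148117]
yaw -74.17 tz [ 0.474  0.162 -0.193] z [0.48294264 0.19669473 0.12147166]
yaw -74.17 tz [ 0.482  0.113 -0.118] z [0.48294382 0.19669007 0.12147428]
```

Torque rise ≈ 0.16 N m, about 40 N. I let go.

```bash
python3 -m pendant '[[[0,0,0],[0,0,0]],[[0,0,0],[0,0,0]],[[0,0,0],[0,0,0]],[[0,0,0],[0,0,0]]]' 0.6
python3 -m pendant '[[[0,0,-0.6],[0,0,0]],[[0,0,-1],[0,0,0]],[[0,0,-1],[0,0,0]],[[0,0,-1],[0,0,0]],[[0,0,0],[0,0,0]],[[0,0,0],[0,0,0]]]'
python3 - <<'E'
from h import *
im=get_image("top")
p=cloud("top","strip",im); p=p[(p[:,2]>.004)&(p[:,2]<.02)]
print(cv2.minAreaRect((p[:,:2]*1000).astype(np.float32)))
lm(["top","side"],["strip_centre","tee_centre","bar_end"])
im=get_image("side")
cv2.imwrite("pics/s2.png",cv2.resize(im["img"][170:290,150:310],None,fx=5,fy=5,interpolation=cv2.INTER_CUBIC))
E
```

```text
time_s: 30.75
position: [0.4816, 0.1961, 0.1194]
tool_rot: [[0.962, 0.273, -0.001], [0.273, -0.962, -0.0], [-0.001, 0.0, -1.0]]
ft_force: [-0.9, 0.7, 0.7]
grip_width: 0.0512
gripper_force: 0.0
time_s: 31.5
position: [0.4813, 0.1961, 0.2626]
tool_rot: [[0.962, 0.273, -0.002], [0.273, -0.962, -0.0], [-0.002, -0.0, -1.0]]
ft_force: [-0.2, -0.8, -0.7]
grip_width: 0.0513
gripper_force: 0.0
((474.420166015625, 40.154273986816406), (282.75006103515625, 31.609834671020508), 86.75897979736328)
top strip_centre [([0.4749, 0.0668, 0.0054], 0.94)]
top tee_centre [([0.6933, -0.3767, 0.0038], 0.55)]
top bar_end [([0.5653, 0.4256, 0.001], 0.3)]
side strip_centre [([0.4728, 0.0684, 0.0052], 0.76)]
side tee_centre [([0.4807, 0.1962, 0.1422], 0.68)]
side bar_end []
```

View pics/s2.png

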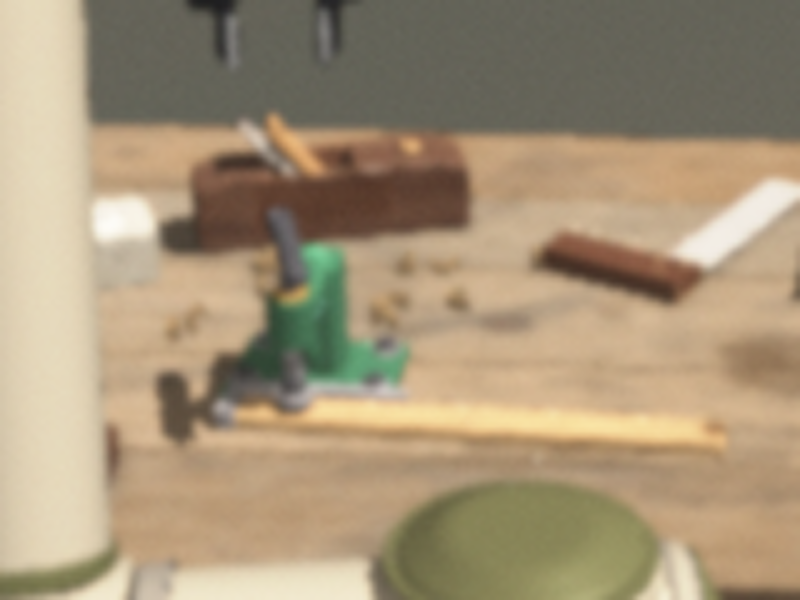

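The strip lies along the fence with its end at the stop (235, 412). The foot is down on it (292, 395) and the gripper is clear. Handing in.

```bash
python3 -c "
from rig import *
print(close_job())"
```

```text
the job is handed in; nothing more can be done
None
```

The strip is seated against the end stop and along the fence, and the foot is clamped on it with a torque rise of about 0.16 N m (roughly 40 N). The gripper has let go and is clear, and the job is handed in; no verdict came back.

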